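# Index the swivel display tray and lay out a scraper

### The arm

A 7-joint arm with a two-finger parallel gripper is mounted at the origin on the work surface. World frame = base frame: x ahead of the robot, y to its left, z up, the work surface at z = 0. Lengths are in m, angles in rad, forces in N, time in s.
With the tool pointing down it reaches from about 0.425 to 0.925 m from the base axis. Payload 6.8 kg.
Tool frame: the origin (TCP) lies at the very end of the fingers, on their centre line; the grasp point (between the pads) lies 19 mm behind it (hold_point_z is the distance from the TCP to the grasp point, in m); z points along the fingers, y is the direction in which the jaws open and shut (so a half turn about z gives the same grasp; the last joint's range is limited). The gripper opens to 85 mm and grips with 20 to 120 N. Pads are 22 mm wide; open, the fingers measure 114 mm over their backs; the gripper's body (76 mm by 85 mm) begins 54 mm behind the grasp point. The pads swing forward as they close: fully open they stand 13 mm farther back than shut.
Start: joints at [-1.382, 0.477, 0.022, 1.555, -0.011, 1.109, -0.083], TCP at [0.197, 0.646, 0.231] pointing down, gripper open.
Joint ranges: [-2.96, 2.96], [-0.34, 2.1], [-1.41, 1.46], [0.24, 2.44], [-1.37, 4.51], [0.17, 1.92], [-2.96, 2.96]. Speed limits (rad/s): [2.39, 2.39, 3.14, 3.14, 3.14, 3.14, 3.14].

### API

Orientations are given as a unit quaternion [w, x, y, z].
In Python, from station import get_obs, read_camera, calibration, hand_in, regions_of, hold_point_z gives the robot as it stands.
- The arm moves only by the tool send_rows, never from a script. Its argument "motion" is text: rows parted by semicolons, each of 7 numbers parted by spaces: the shift along the world's x, y, z in cm, then the turn, a rotation vector about the world's x, y, z in degrees, then the closure, from 0 (fully open) to 1 (shut). In form: dx dy dz rx ry rz fingers; .... A call has 1 to 20 rows; each row shifts and turns the pose as measured when the row begins; what a row does not reach is not made up. A row lasts 1/12 s, in which the tool goes at most 41.7 mm and 7.16 degrees, less where a joint would pass 70% of its speed; a pose out of reach is approached as far as the arm can. A call is refused whole if a number of a shift passes 4.17 or a number of a turn 7.16, either way. A call with a gripper value outside its range is refused whole. The fingers move at their own pace and stop on an object; "newtons" is the grip in N (left out, the last holds). Time passes only in rows, so rows that do not move let the fingers close. It gives the time, the measured TCP pose, the force and the opening at its end, in the units of the state.
- get_obs(): the state, without advancing time (a new reading comes with each control period).
- read_camera(name): name is "side" or "top" or "wrist"; returns the picture (420x560x3 uint8, red, green, blue); there is no depth.
- calibration(name): a dict with "mtx" (3x3 intrinsics, pixels), "R" (3x3) and "t" (3): a world point X has camera coordinates R X + t; the wrist camera has in their place "hand_eye" (4x4, takes a point from camera to tool coordinates, whose origin is the TCP and whose axes are the flange's). Camera axes: x right, y down, z forward; pixel columns grow to the right and rows downward; lengths in m; the calibration is good to about 2 mm. A picture is of the moment at which its call begins: read the wrist's pose just before it. calibration takes no time and is no camera call.
- hand_in(): hands the job in, once; it reports no verdict.
Trained networks look in the newest picture that a camera, given by its name, has taken for a name from the list of things; names that differ only in an ending like _2 or _b are one class to them, and where a whole thing is asked for, a point or a joint stands for the part that bears it (a point fixed in the world has none). Each returns a list of dicts, best first, with "conf" (0 to 1); they miss things now and then, are a little off and sometimes report something else, mostly with a low value. They report only what shows in the picture. A call takes as long as a camera call. They do not tell look-alikes from the thing itself.
- regions_of(thing, camera): "region" (420x560 bool, what is visible of it) and "point" ([column, row] in pixels, amid what is visible of it).
The state is a dict: "t": time; "q": joint angles; "joint_vel": joint speeds; "joint_torque": joint torques, N m; "eef_pos": TCP position; "tool_rot": TCP orientation; "contact_force": force on the tool from outside, world axes, zero at the start; "torque": the same for the moment, N m; "gripper_width": opening from 0.0 (shut) to 1.0 (fully open).
Only numpy, scipy, OpenCV 4.12 (cv2) and the standard library are available. Lean on these libraries where they do the work, as an engineer would, in place of code of your own. Each camera call takes 0.05 s, during which the arm holds its last target.

### The job

Pull up the black knob of the swivel tray's index pin, swing the knob one hole over towards the side where the counter scale stands, and let the pin spring fully down into that hole so the tray is locked. Then lay the loose paint scraper flat in the empty lane of the tray, beside and parallel to the sample scraper fastened there, centred level with it and with its handle pointing the same way. Leave the wrench and the blue stock bin where they are.

Things in the scene. Friction and masses are not known exactly. Their poses are not given: they have to be found in the camera images.
- base: Fixed round grey base disc of the swivel stand, 330 mm across, 22 mm thick. Origin: centre of its underside, on the tray's vertical pivot. In its top, five index holes about 12 mm wide lie 135 mm from the pivot, 30 degrees apart; the middle one lies from the pivot along the base's own -x (towards the robot at yaw 0). Yaw varies by up to 20 degrees.
- turntable (a joint): Angle of the tray on the base, rad. 0 = pin over the middle hole, where it starts, locked. Positive swings the knob towards the base's +y (the robot's left; clockwise from above); the holes are at -1.047, -0.524, 0, 0.524, 1.047. Range +-1.2. Light friction (about 1 N at the knob); locked unless the pin is pulled up.
- pin (a joint): Lift of the index pin, m: 0 = fully down in a hole, 0.016 = tip just clear of the base top, 0.024 = top stop. A spring pushes it down, 3.5 N at 0 to 9 N at the stop. Let go over a hole it drops in by itself; the round tip finds the hole from about 3 mm off. Elsewhere it rests on the base top (0.016).
- pull_knob (a point): Centre of the index pin's upright black cylindrical pull knob, 32 mm across, 28 mm high; pin down, its centre is 78 mm above the counter. It rides on the tray, 135 mm from the pivot, over a narrower steel sleeve (24 mm) that stands on a flat arm 34 mm wide (top 33 mm above the counter). The tray's edge is 50 mm from the knob's axis.
- free_lane (a point): Centre of the tray's empty lane, on its floor (39 mm above the counter). x runs along the tray, away from the knob; y to the left of that. The grey tray is 230 x 180 mm, rim 6 mm high, and turns with the pin; its centre is 30 mm past the pivot from the knob. The fixed sample scraper (same as the loose one, handle to the knob) lies 84 mm off at +y; the side rim is 44 mm off at -y.
- scraper: Loose paint scraper lying flat, 200 mm long, about 130 g: wooden handle 110 long x 26 wide x 20 mm high, steel neck and flat blade 50 mm wide. Origin: middle of its length, underside. x points from handle to blade: handle x = -100 to +10 mm, blade edge at +100. Centre of mass near the origin; grip the handle at about x = -15 mm, across y. Lies left or right of the stand.
- scraper_mid (a point): Middle of the scraper's length, at half its height (10 mm above its underside).
- blade_edge (a point): Middle of the scraper's blade edge, at half its height (10 mm above its underside).
- scale_display (a point): Counter scale, fixed, white with a steel platter, 220 x 260 mm, 87 mm high, standing at the far left or far right. This point: middle of its front face (the display, facing the robot), 36 mm up. The side it stands on (left = +y) tells which way to swing the knob.
- bin_front (a point): Open blue stock bin, 200 x 130 x 80 mm, loose, on the far side opposite the scale. This point: middle of its front wall (130 mm side, facing the robot), 40 mm up. A bystander.
- wrench: Steel wrench, 190 mm long, lying flat on the side of the stand opposite the loose scraper. Origin: middle of its underside. A bystander.
There are look-alikes about, which are no part of the job. Of the things that look like the scraper, the middle-sized one is meant.

How it is judged:
On the way, in this order (a step that is already met when the one before it is completed fails the run):
1. the index pin is pulled clear of its hole (value of joint pin above 0.0155 m), for 0.1 s.
2. the pin is fully down in the next hole on the scale's side (((world y of scale_display above 0 m and value of joint turntable between 0.4736 and 0.5736 rad) or (world y of scale_display below 0 m and value of joint turntable between -0.5736 and -0.4736 rad)) and value of joint pin below 0.003 m), for 0.3 s.
At the end, for the whole second after the job is handed in: Tray one hole (0.524 rad, within 0.05) over to the scale's side, pin down (lift under 3 mm); scraper released, at rest, level within 0.1 rad on the tray floor (middle 5 to 14 mm above it), middle within 25 mm of the empty lane's centre, within 0.2 rad of parallel, handle towards the knob (all of step 2 and horizontal distance between scraper_mid and free_lane below 0.025 m and angle between the x axis of scraper and the x axis of free_lane, either way round below 0.2 rad and x of blade_edge in the frame of free_lane above 0.06 m and z of scraper_mid in the frame of free_lane between 0.005 and 0.014 m and angle between scraper's own x axis and vertical between 1.47 and 1.67 rad and linear speed of scraper below 0.02 m/s and angular speed of scraper below 0.2 rad/s); the robot touches nothing.
It fails at once if the wrench is moved by more than 30 mm (distance of wrench from where it was at the start of the episode above 0.03 m).
It fails at once if the stock bin is moved by more than 30 mm (distance of bin_front from where it was at the start of the episode above 0.03 m).
It also fails if it takes over 58 s, if anything falls off the work surface, if the arm or the gripper's body presses on something with over 40 N, if the wrist force passes 120 N, or if a joint passes its speed limit or range.

## Working session

There is one attempt and no reset: what is moved stays moved. The work goes in short steps, Python scripts to look and compute and a tool call to move; the robot and the scene stay as the last step left them, time stands still between calls to the robot, and variables do not carry over. Pictures are saved under pics/ and viewed, and the job is handed in when it is done.

Besides the shell and the picture viewer there is one more tool, called after "Emit:" as name(argument=value, ...) on one line, values as JSON. send_rows: Moves the arm, as the interface text tells. Its arguments: {"type":"object","properties":{"motion":{"type":"string"},"newtons":{"type":"number"}},"required":["motion"]}

```bash
mkdir -p pics; ls
python3 - <<'E'
from station import *
import cv2
o=get_obs(); print({k:(v if not hasattr(v,'tolist') else [round(x,4) for x in v.tolist()]) for k,v in o.items()})
for n in ['side','top']:
    im=read_camera(n); cv2.imwrite(f'pics/{n}0.png',cv2.cvtColor(im,cv2.COLOR_RGB2BGR))
    print(n,calibration(n))
print(calibration('wrist'),hold_point_z)
E
```

```text
pics
{'t': 0.0, 'q': [-1.3821, 0.4778, 0.0223, 1.5565, -0.0115, 1.1093, -0.0831], 'joint_vel': [0.0003, -0.0007, -0.002, -0.0016, -0.0004, 0.0002, 0.0007], 'joint_torque': [-0.0005, -59.6442, 1.6078, -28.1197, 0.0125, 0.0093, -0.0], 'eef_pos': [0.1972, 0.6449, 0.2303], 'tool_rot': [-0.0001, 0.1478, 0.989, -0.0009], 'contact_force': [-0.6288, 0.8408, 0.739], 'torque': [0.0335, -0.0137, 0.0172], 'gripper_width': 0.9987826557334244}
side {'mtx': array([[398.39626381,   0.        , 275.25915575],
       [  0.        , 398.39626381, 212.42979699],
       [  0.        ,   0.        ,   1.        ]]), 'R': array([[ 0.853278  , -0.52091468,  0.02376027],
       [-0.26616191, -0.47426079, -0.83918683],
       [ 0.4484133 ,  0.70973558, -0.54332395]]), 't': array([-0.41634157,  0.16065543,  1.00358481])}
top {'mtx': array([[437.15747654,   0.        , 276.66277607],
       [  0.        , 437.15747654, 209.51859868],
       [  0.        ,   0.        ,   1.        ]]), 'R': array([[-0.00996066, -0.99994861,  0.00188967],
       [-0.99931773,  0.00988713, -0.03558541],
       [ 0.03556489, -0.00224284, -0.99936485]]), 't': array([-0.00486758,  0.4373985 ,  1.45178294])}
{'mtx': array([[318.71265717,   0.        , 281.98813474],
       [  0.        , 318.71265717, 208.75079778],
       [  0.        ,   0.        ,   1.        ]]), 'hand_eye': array([[ 3.85571300e-04, -9.56805417e-01, -2.90728816e-01,
         7.36630950e-02],
       [ 9.99999835e-01,  4.92860699e-04, -2.95810206e-04,
         5.23168570e-04],
       [ 4.26321616e-04, -2.90728654e-01,  9.56805449e-01,
        -1.43813504e-01],
       [ 0.00000000e+00,  0.00000000e+00,  0.00000000e+00,
         1.00000000e+00]])} 0.0187
```

View pics/top0.png

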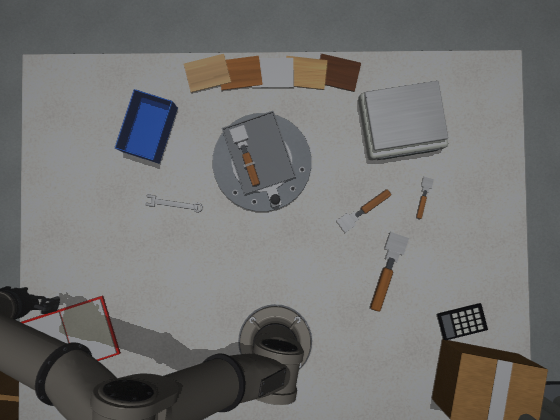

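View pics/side0.png

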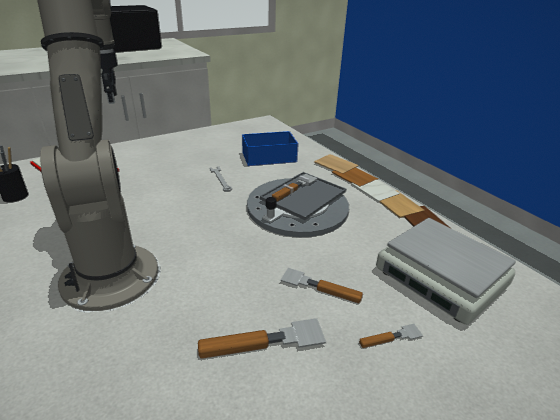

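```bash
cat > h.py <<'E'
from station import *
import cv2, numpy as np
def px2w(cam,uv,z):
    c=calibration(cam); K,R,t=c['mtx'],np.array(c['R']),np.array(c['t'])
    uv=np.atleast_2d(uv).astype(float)
    d=np.c_[(uv-[K[0,2],K[1,2]])/[K[0,0],K[1,1]],np.ones(len(uv))]@R
    C=-R.T@t
    return C+d*((z-C[2])/d[:,2])[:,None]
def w2px(cam,X):
    c=calibration(cam); p=np.atleast_2d(X)@np.array(c['R']).T+c['t']; p=p@c['mtx'].T
    return p[:,:2]/p[:,2:]
def save(im,n): cv2.imwrite(f'pics/{n}.png',cv2.cvtColor(im,cv2.COLOR_RGB2BGR))
E
python3 - <<'E'
from h import *
im=read_camera('top')
for th,z in [('scraper',.01),('pull_knob',.092),('base',.022),('scale_display',.04),('wrench',0.005)]:
    for r in regions_of(th,'top')[:5]:
        ys,xs=np.nonzero(r['region']); 
        P=px2w('top',np.c_[xs,ys],z)[:,:2]
        w=cv2.minAreaRect(P.astype(np.float32)*1000)
        print(th,round(r['conf'],2),np.round(r['point']),len(xs),np.round(px2w('top',r['point'],z)[0],4),[np.round(x,1) for x in w])
c=cv2.resize(im[90:240,190:450],None,fx=3,fy=3,interpolation=cv2.INTER_CUBIC); save(c,'crop0')
E
```

```text
scraper 0.79 [388. 269.] 956 [ 0.237  -0.3771  0.01  ] [array([ 225.8, -372.5]), array([ 64. , 262.3]), np.float64(70.4)]
scraper 0.68 [427. 195.] 271 [ 0.4815 -0.5118  0.01  ] [array([ 473.2, -495.1]), array([ 33.8, 135.9]), np.float64(70.9)]
scraper 0.58 [356. 216.] 495 [ 0.4147 -0.2748  0.01  ] [array([ 437.9, -301.9]), array([ 46.5, 200.9]), np.float64(36.1)]
pull_knob 0.53 [274. 199.] 63 [ 0.4669 -0.0022  0.092 ] [array([467.6,  -1. ]), array([25.2, 25.2]), np.float64(89.4)]
base 0.95 [263. 162.] 7669 [0.5944 0.0343 0.022 ] [array([596.8,  39.2]), array([325. , 325.3]), np.float64(26.1)]
scale_display 0.89 [407. 120.] 5679 [ 0.7257 -0.4406  0.04  ] [array([ 724. , -427.3]), array([232.7, 275.3]), np.float64(8.1)]
wrench 0.8 [168. 204.] 258 [0.4608 0.3531 0.005 ] [array([465.6, 338. ]), array([157.5,  30.8]), np.float64(84.8)]
```

View pics/crop0.png

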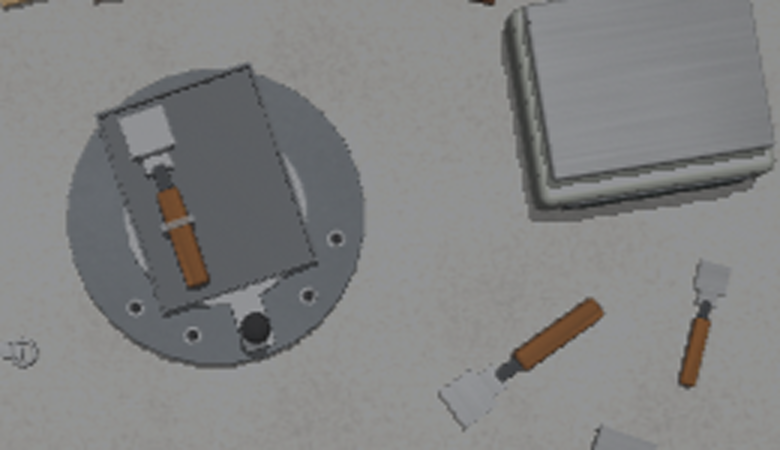

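Run:
```python
from h import *
from scipy.optimize import least_squares
im=read_camera('top')
hc=np.array([[136,307],[193,335],[308,296],[336,238]])/3-1/3+[190,90]
H=px2w('top',hc,.022)[:,:2]; print(H)
a=np.array([-60,-30,30,60])*np.pi/180
def f(p): # ccw angles from above
    th=p[2]+np.pi+a
    return (np.c_[p[0]+.135*np.cos(th),p[1]+.135*np.sin(th)]-H).ravel()
s=least_squares(f,[.597,.038,.29]); print(s.x,np.degrees(s.x[2]),s.fun.reshape(-1,2)*1000)
c=s.x[:2]
for d in (0,30):
    t=s.x[2]+np.pi+np.radians(d); print('knob',d,c+.135*np.array([np.cos(t),np.sin(t)]))
read_camera('side')
for r in regions_of('pull_knob','side')[:2]+regions_of('base','side')[:1]:
    print(r['conf'],r['point'],px2w('side',r['point'],.078), px2w('side',r['point'],.022))
s2=im[60:300,190:450]
# sample handle rotated: tray angle check
```

```text
[[ 0.4962145   0.12815757]
 [ 0.46465841  0.06552056]
 [ 0.50652007 -0.06177836]
 [ 0.57050366 -0.09346532]]
[0.59695782 0.03874085 0.32145241] 18.41786613968719 [[-0.23736368  0.18183588]
 [ 0.04829699  0.32457716]
 [ 0.83919113 -0.46147379]
 [-0.65012421 -0.04493918]]
knob 0 [ 0.46887285 -0.00391171]
knob 30 [ 0.50735926 -0.06223983]
0.87 [298.9, 205.2] [[ 0.53347664 -0.05420231  0.078     ]] [[0.58705155 0.01888906 0.022     ]]
```

Emit:
send_rows(motion="2.2 -3.2 0 0 0 0 0;2.2 -3.2 0 0 0 0 0;2.2 -3.2 0 0 0 0 0;2.2 -3.2 0 0 0 0 0;2.2 -3.2 0 0 0 0 0;2.2 -3.2 0 0 0 0 0;2.2 -3.2 0 0 0 0 0;1.1 -3.8 0 0 0 0 0;1.1 -3.8 0 0 0 0 0;1.1 -3.8 0 0 0 0 0;1.1 -3.8 0 0 0 0 0;1.1 -3.8 0 0 0 0 0;1.1 -3.8 0 0 0 0 0;1.1 -3.8 0 0 0 0 0;1.1 -3.8 0 0 0 0 0")

```text
t: 1.85
eef_pos: [0.4387, 0.1024, 0.2336]
tool_rot: [0.0, 0.139, 0.99, 0.007]
contact_force: [-0.0, 0.7, 0.2]
gripper_width: 1.001
```

Emit:
send_rows(motion="1 -3.5 -1 0 0 0 0;1 -3.5 -1 0 0 0 0;1 -3.5 -1 0 0 0 0;0 0 0 0 0 0 0")

```text
t: 2.18
eef_pos: [0.4717, -0.016, 0.2057]
tool_rot: [0.005, 0.144, 0.989, 0.007]
contact_force: [-0.8, 0.3, -0.1]
gripper_width: 0.996
```

```bash
cat >> h.py <<'E'
from scipy.spatial.transform import Rotation as Rot
def wristT():
    o=get_obs(); q=np.array(o['tool_rot']); T=np.eye(4); T[:3,:3]=Rot.from_quat([q[1],q[2],q[3],q[0]]).as_matrix(); T[:3,3]=o['eef_pos']
    return T@calibration('wrist')['hand_eye'],T
def wpx(T,uv,z):
    K=calibration('wrist')['mtx']; uv=np.atleast_2d(uv).astype(float)
    d=np.c_[(uv-[K[0,2],K[1,2]])/[K[0,0],K[1,1]],np.ones(len(uv))]@T[:3,:3].T
    return T[:3,3]+d*((z-T[2,3])/d[:,2])[:,None]
E
python3 - <<'E'
from h import *
Tc,T=wristT(); im=read_camera('wrist'); save(im,'w1')
print(T[:3,3],'jaw deg',np.degrees(np.arctan2(T[1,1],T[0,1])),T[:3,2])
for r in regions_of('pull_knob','wrist')[:2]: print(r['conf'],r['point'],wpx(Tc,r['point'],.08))
E
```

```text
[ 0.47169923 -0.01595458  0.20567308] jaw deg 73.39626732151214 [ 0.01132641  0.01323953 -0.9998482 ]
0.7 [347.3, 237.9] [[0.52517431 0.03290776 0.08      ]]
0.57 [291.0, 191.5] [[ 0.46837448 -0.00422446  0.08      ]]
```

View pics/w1.png

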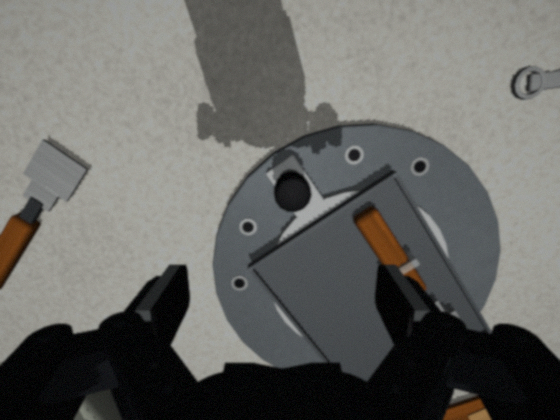

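Emit:
send_rows(motion="-0.3 1.2 0 -0.7 0.6 0 0;0 0 -3 0 0 0 0;0 0 -3 0 0 0 0;0 0 -3 0 0 0 0;0 0 0 0 0 0 0")

```text
t: 2.7
eef_pos: [0.471, 0.011, 0.1174]
tool_rot: [0.004, 0.137, 0.991, 0.005]
contact_force: [-0.9, 0.0, -0.1]
gripper_width: 1.002
```

Run:
```python
from h import *
Tc,T=wristT(); print(T[:3,3],T[:3,2])
```

```text
[0.47102316 0.01104953 0.11740976] [ 0.00926526  0.00964702 -0.99991054]
```

Emit:
send_rows(motion="-0.2 -1.5 0 -0.5 0.5 0 0;0 0 0 0 0 0 0;0 0 0 0 0 0 0")

```text
t: 2.95
eef_pos: [0.4693, -0.0017, 0.1195]
tool_rot: [-0.0, 0.134, 0.991, 0.001]
contact_force: [-0.1, -0.0, 0.1]
gripper_width: 1.004
```

Emit:
send_rows(motion="0 -0.2 -2 0 0 0 0;0 0 -2 0 0 0 0;0 0 -1.8 0 0 0 0;0 0 0 0 0 0 0;0 0 0 0 0 0 0")

```text
t: 3.37
eef_pos: [0.4767, -0.0021, 0.0686]
tool_rot: [0.008, 0.134, 0.991, 0.004]
contact_force: [0.8, -0.5, -0.9]
gripper_width: 1.002
```

Emit:
send_rows(motion="-0.8 -0.2 -1 -0.6 0.6 0 0;0 0 0 0 0 0 0;0 0 0 0 0 0 0")

```text
t: 3.62
eef_pos: [0.4705, -0.0038, 0.0614]
tool_rot: [0.005, 0.134, 0.991, -0.001]
contact_force: [-0.2, 0.3, 0.9]
gripper_width: 1.004
```

Emit:
send_rows(motion="-0.1 0 -0.3 0 0.4 0 0.4;0 0 0 0 0 0 0.8;0 0 0 0 0 0 1;0 0 0 0 0 0 1;0 0 0 0 0 0 1;0 0 0 0 0 0 1", newtons=70)

```text
t: 4.12
eef_pos: [0.4701, -0.0042, 0.0602]
tool_rot: [0.003, 0.134, 0.991, -0.001]
contact_force: [0.6, 1.5, -3.2]
gripper_width: 0.354
```

Emit:
send_rows(motion="0 0 0.8 0 0 0 1;0 0 0.8 0 0 0 1;0 0 0.5 0 0 0 1;0 0 0 0 0 0 1;0 0 0 0 0 0 1")

```text
t: 4.53
eef_pos: [0.47, -0.004, 0.0824]
tool_rot: [0.003, 0.134, 0.991, -0.002]
contact_force: [1.2, -0.5, -9.6]
gripper_width: 0.356
```

Emit:
send_rows(motion="0.42 -1.1 0 0 0 5 1;0.51 -1.06 0 0 0 5 1;0.6 -1.01 0 0 0 5 1;0 0 0 0 0 0 1")

```text
t: 4.87
eef_pos: [0.4861, -0.0365, 0.082]
tool_rot: [0.004, -0.001, 1.0, -0.001]
contact_force: [1.9, 0.5, -9.4]
gripper_width: 0.353
```

Emit:
send_rows(motion="0.69 -0.95 0 0 0 5 1;0.75 -0.88 0 0 0 5 1;0.8 -0.8 0 0 0 4.5 1;0 0 0 0 0 0 1;0 0 0 0 0 0 1")

```text
t: 5.28
eef_pos: [0.5082, -0.0615, 0.0802]
tool_rot: [0.003, -0.128, 0.992, 0.0]
contact_force: [1.0, 2.2, -9.9]
gripper_width: 0.353
```

Run:
```python
from h import *
Tc,T=wristT();p=T[:3,3]; print(p,T[:3,2],np.degrees(np.arctan2(T[1,1],T[0,1])))
c=np.array([.597,.0387]); d=c-p[:2]; print(np.degrees(np.arctan2(d[1],d[0])),np.hypot(*d))
```

```text
[ 0.50819004 -0.06152664  0.08017937] [ 0.00524038  0.0012909  -0.99998544] 104.73161616257332
48.456123812493395 0.13391261444725344
```

Emit:
send_rows(motion="0 0 -0.6 0 0 0 1;0 0 -0.6 0 0 0 1;0 0 0 0 0 0 1;0 0 0 0 0 0 1")

```text
t: 5.62
eef_pos: [0.5079, -0.0612, 0.0669]
tool_rot: [0.003, -0.126, 0.992, -0.001]
contact_force: [1.8, -2.5, -3.5]
gripper_width: 0.353
```

Emit:
send_rows(motion="0 0 -0.5 0 0 0 1;0 0 0 0 0 0 1;0 0 0 0 0 0 0;0 0 0 0 0 0 0;0 0 0 0 0 0 0;0 0 0 0 0 0 0;0 0 0 0 0 0 0")

```text
t: 6.2
eef_pos: [0.5068, -0.0601, 0.0628]
tool_rot: [0.002, -0.126, 0.992, 0.0]
contact_force: [-0.5, -0.2, 0.8]
gripper_width: 1.001
```

Emit:
send_rows(motion="0 0 2 0 0 0 0;0 0 3 0 0 0 0;0 0 4 0 0 0 0;-1.5 -2.5 3 0 0 0 0;-1.5 -3 2 0 0 0 0;-1.5 -3 0 0 0 0 0;0 -3 0 0 0 -6 0;0 -3 0 0 0 -6 0;0 -3 0 0 0 -6 0;0 0 0 0 0 -6 0;0 0 0 0 0 -6 0;0 0 0 0 0 0 0")

```text
t: 7.2
eef_pos: [0.4563, -0.2421, 0.2134]
tool_rot: [0.005, 0.146, 0.989, -0.001]
contact_force: [-1.4, -0.3, 0.1]
gripper_width: 0.998
```

Run:
```python
from h import *
im=read_camera('top'); s=read_camera('side'); save(np.vstack([cv2.resize(im[80:250,180:450],None,fx=2,fy=2),cv2.resize(s[130:260,210:480],None,fx=2,fy=2)]),'c2')
Tc,T=wristT(); w=read_camera('wrist'); save(w,'w2')
print(T[:3,3],T[:3,2],np.degrees(np.arctan2(T[1,1],T[0,1])))
```

```text
[ 0.45655895 -0.24088134  0.21315946] [ 0.01024374 -0.00208719 -0.99994535] 73.75190891227584
```

View pics/c2.png

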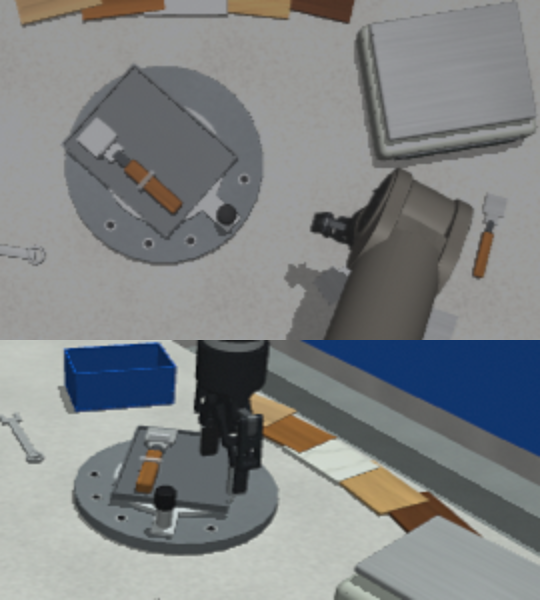

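View pics/w2.png

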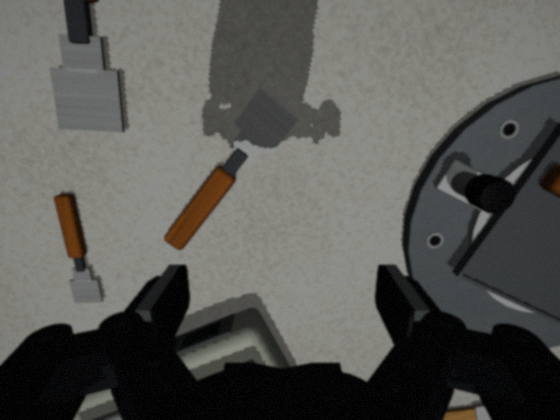

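```bash
cat > sc.py <<'E'
from h import *
def handle(im,f,roi):
    x0,y0,x1,y1=roi
    hsv=cv2.cvtColor(im,cv2.COLOR_RGB2HSV); m=cv2.inRange(hsv,(4,130,60),(18,255,255)); mm=np.zeros_like(m); mm[y0:y1,x0:x1]=m[y0:y1,x0:x1]
    n,l,s,c=cv2.connectedComponentsWithStats(mm); k=1+np.argmax(s[1:,4]); ys,xs=np.nonzero(l==k)
    P=f(np.c_[xs,ys]); r=cv2.minAreaRect((P[:,:2]*1000).astype(np.float32)); 
    return r,np.array(cv2.boxPoints(r))
E
python3 - <<'E'
from sc import *
Tc,T=wristT(); im=read_camera('wrist')
r,b=handle(im,lambda p:wpx(Tc,p,.016),(150,150,250,260)); print(r)
ed=sorted([(np.hypot(*(b[i]-b[(i+1)%4])),i) for i in range(4)]); i,j=ed[0][1],ed[1][1]
e=[(b[k]+b[(k+1)%4])/2 for k in (i,j)]; print('ends',e)
print('knob top',wpx(Tc,[490,193],.088))
rs=regions_of('pull_knob','wrist')
for q in rs[:2]: print(q['conf'],q['point'],wpx(Tc,q['point'],.08),wpx(Tc,q['point'],.096))
s=read_camera('side')
for q in regions_of('pull_knob','side')[:2]: print(q['conf'],q['point'])
for z in (.078,.094): print('pred',w2px('side',[.5074,-.062,z]))
save(cv2.resize(s[190:250,270:360],None,fx=6,fy=6),'c3')
E
```

```text
((462.5135803222656, -340.5656433105469), (24.070152282714844, 107.43157196044922), 35.05436325073242)
ends [array([ 493.36542, -384.53778], dtype=float32), array([ 431.66174, -296.5935 ], dtype=float32)]
knob top [[ 0.50251071 -0.06492601  0.088     ]]
0.74 [485.8, 189.6] [[ 0.50180339 -0.06364216  0.08      ]] [[ 0.49501799 -0.07265212  0.096     ]]
0.39 [293.0, 197.7]
pred [[292.92561694 208.79377056]]
pred [[293.19412466 204.0572287 ]]
```

View pics/c3.png

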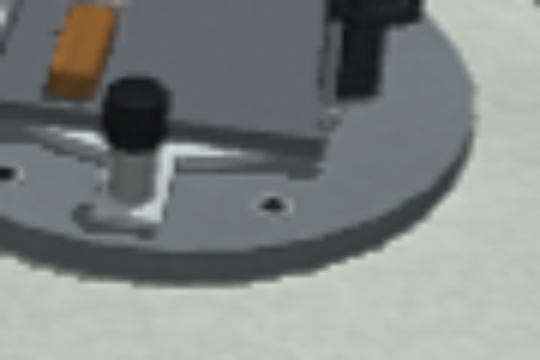

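Emit:
send_rows(motion="-0.2 -1.3 -1 0 0 -6.5 0;-0.2 -1.3 -2 0 0 -6.5 0;-0.2 -1.3 -2 0 0 -6.5 0;-0.2 -1.3 -2 0 0 -6.5 0;-0.2 -1.2 -2 0 0 -6.5 0;-0.1 -1.0 -2 0 0.5 -6 0;0 0 0 0 0 0 0;0 0 0 0 0 0 0")

```text
t: 8.22
eef_pos: [0.4488, -0.314, 0.1003]
tool_rot: [0.004, 0.466, 0.885, -0.005]
contact_force: [-0.0, -0.3, 0.7]
gripper_width: 0.998
```

Run:
```python
from h import *
Tc,T=wristT(); w=read_camera('wrist'); save(w,'w3')
print(T[:3,3],T[:3,2],np.degrees(np.arctan2(T[1,1],T[0,1])))
```

```text
[ 0.44876958 -0.31395968  0.10029628] [ 0.00224237 -0.01216298 -0.99992351] 34.45452968549587
```

View pics/w3.png

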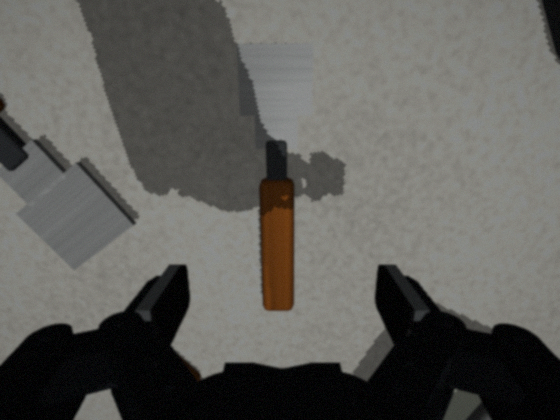

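Run:
```python
from h import *
Tc,T=wristT()
for uv,z in [([277,179],.018),([278.5,308],.012),([276,43],.002)]:
    p=wpx(Tc,uv,z)[0]; print(p*1000)
    print('  tool',(T[:3,:3].T@(p-T[:3,3]))*1000)
print(T[:3,2],T[:3,0])
```

```text
[ 430.8449387  -293.37445432   18.        ]
  tool [27.76258346 -2.93232012 82.1518426 ]
[ 495.00001328 -385.62723233   12.        ]
  tool [-84.52897408  -2.24890189  89.40357974]
[ 378.77862346 -218.66236934    2.        ]
  tool [118.9983518   -3.47751235  97.13630679]
[ 0.00243022 -0.0118833  -0.99992644] [-0.56615219  0.82422503 -0.01117121]
```

Emit:
send_rows(motion="-0.3 0 0 0.7 0.1 0 0;0 0 -2.5 0 0 0 0;0 0 -2.5 0 0 0 0;0 0 -1.5 0 0 0 0;0 0 0 0 0 0 0;0 0 0 0 0 0 0")

```text
t: 8.77
eef_pos: [0.4517, -0.312, 0.0415]
tool_rot: [0.006, 0.458, 0.889, 0.004]
contact_force: [0.6, -0.7, -0.1]
gripper_width: 1.001
```

Emit:
send_rows(motion="-0.7 -0.2 -1 0 0 0 0;0 0 -1 0 0 0 0;0 0 0 0 0 0 0;0 0 0 0 0 0 0")

```text
t: 9.1
eef_pos: [0.4464, -0.315, 0.0241]
tool_rot: [0.01, 0.456, 0.89, 0.005]
contact_force: [1.0, -0.7, -0.4]
gripper_width: 1.003
```

Run:
```python
from h import *
Tc,T=wristT()
print(T[:3,3],T[:3,2],np.degrees(np.arctan2(T[1,1],T[0,1])))
```

```text
[ 0.44636921 -0.31498345  0.02410333] [ 2.17635454e-02  4.35605812e-04 -9.99763051e-01] 35.70226271442103
```

Emit:
send_rows(motion="-0.1 0 -0.8 0 1.2 -0.7 0;0 0 -0.5 0 0 0 0;0 0 0 0 0 0 0;0 0 0 0 0 0 0")

```text
t: 9.43
eef_pos: [0.4461, -0.3153, 0.0105]
tool_rot: [0.0, 0.462, 0.887, -0.0]
contact_force: [-0.8, -0.1, -0.4]
gripper_width: 0.999
```

Run:
```python
from h import *
Tc,T=wristT()
print(T[:3,3],T[:3,2],np.degrees(np.arctan2(T[1,1],T[0,1])))
```

```text
[ 0.44611388 -0.31526699  0.01051904] [-1.23874186e-04 -2.77305826e-04 -9.99999954e-01] 34.94687131117397
```

Aligned and vertical. Down 6 mm and close.

Emit:
send_rows(motion="0 0 -0.6 0 0 0 0;0 0 0 0 0 0 0.3;0 0 0 0 0 0 0.7;0 0 0 0 0 0 1;0 0 0 0 0 0 1;0 0 0 0 0 0 1;0 0 0 0 0 0 1;0 0 0 0 0 0 1", newtons=60)

```text
t: 10.1
eef_pos: [0.4463, -0.3154, 0.0042]
tool_rot: [0.0, 0.462, 0.887, -0.0]
contact_force: [0.3, 0.6, -2.1]
gripper_width: 0.29
```

Run:
```python
from h import *
Tc,T=wristT(); w=read_camera('wrist'); save(w,'w4')
print(T[:3,3],T[:3,2],np.degrees(np.arctan2(T[1,1],T[0,1])))
```

```text
[ 0.44628467 -0.31543516  0.00415618] [ 1.55896896e-04 -6.18814879e-04 -9.99999796e-01] 34.96246158777078
```

View pics/w4.png

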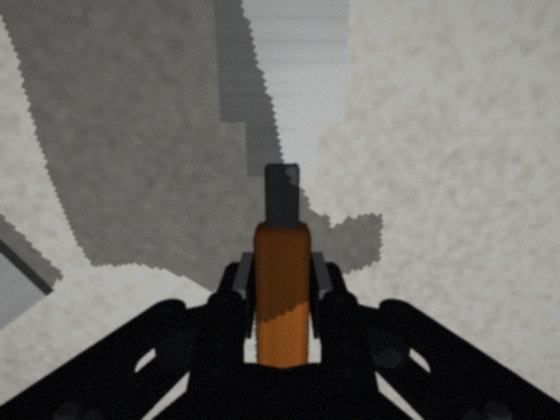

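Run:
```python
from sc import *
Tc,T=wristT(); p=wpx(Tc,[282.5,225],.02)[0]; print('handle front in tool',(T[:3,:3].T@(p-T[:3,3]))*1000)
im=read_camera('top')
r,b=handle(im,lambda p:px2w('top',p,.055),(215,110,300,200)); print(r)
ed=sorted([(np.hypot(*(b[i]-b[(i+1)%4])),i) for i in range(4)]); i,j=ed[0][1],ed[1][1]
e=[(b[k]+b[(k+1)%4])/2 for k in (i,j)]; print('ends',e)
# tray corners from c2: (135,66),(238,157),(168,235),(65,143)
P=px2w('top',np.array([[135,66],[238,157],[168,235],[65,143]])/2+[180,80],.045)*1000; print(P,P.mean(0))
save(cv2.resize(im[100:220,200:330],None,fx=5,fy=5,interpolation=cv2.INTER_CUBIC),'c4')
```

```text
handle front in tool [ 27.96953128   1.00021045 -15.88038377]
((540.7400512695312, 39.789241790771484), (62.0078239440918, 22.927459716796875), 44.3870735168457)
ends [array([562.89636,  61.47654], dtype=float32), array([518.58374,  18.10194], dtype=float32)]
[[753.61704704  83.33913111  45.        ]
 [602.08299952 -83.77088899  45.        ]
 [475.57520817  31.71984877  45.        ]
 [627.80288638 198.66754486  45.        ]] [614.76953528  57.48890894  45.        ]
```

View pics/c4.png

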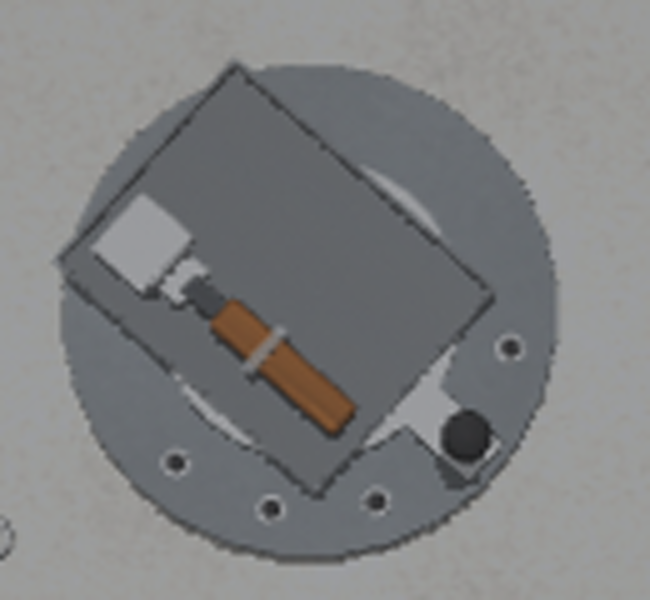

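Emit:
send_rows(motion="0 0 2 0 0 0 1;0 0 3.5 0 0 0 1;0 0 4 0 0 0 1;0 0 4 0 0 0 1;0 0 2.5 0 0 0 1;0 0 0 0 0 0 1")

```text
t: 10.7
eef_pos: [0.4418, -0.3133, 0.1674]
tool_rot: [-0.005, 0.462, 0.887, -0.001]
contact_force: [0.1, 0.0, -1.2]
gripper_width: 0.285
```

Run:
```python
from h import *
print(px2w('top',[[268.4,184],[245.2,162.6],[256.8,173.3]],.057))
Tc,T=wristT(); w=read_camera('wrist'); save(w,'w5')
print(T[:3,3],T[:3,2],np.degrees(np.arctan2(T[1,1],T[0,1])),get_obs()['q'],get_obs()['gripper_width'])
```

```text
[[0.51838488 0.01678897 0.057     ]
 [0.58859988 0.09126076 0.057     ]
 [0.55346346 0.05399419 0.057     ]]
[ 0.44180474 -0.31332967  0.16738303] [-0.00885428  0.0034128  -0.99995498] 34.90348895591815 [ 0.01178166  0.38810972  0.61738667  1.96577056 -0.28401563  0.88539265
  1.38787877] 0.28971825838908005
```

View pics/w5.png

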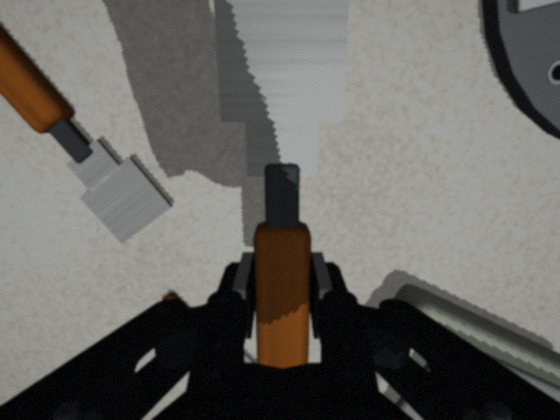

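Emit:
send_rows(motion="1.75 3 0 0 0 -7 1;1.75 3 0 0 0 -7 1;1.75 3 0 0 0 -7 1;1.75 3 0 0 0 -7 1;1.75 3 0 0 0 -7 1;1.75 3 0 0 0 -7 1;1.75 3 0 0 0 -7 1;1.75 3 0 0 0 -7 1;1.75 3 0 0 0 -7 1;1.5 2.5 0 0 0 -7 1;0 0 0 0 0 0 1;0 0 0 0 0 0 1")

```text
t: 11.75
eef_pos: [0.6063, -0.0012, 0.1474]
tool_rot: [-0.012, 0.892, 0.451, -0.006]
contact_force: [-0.7, -0.9, -1.3]
gripper_width: 0.288
```

Run:
```python
from h import *
Tc,T=wristT(); w=read_camera('wrist'); save(w,'w6')
print(T[:3,3],T[:3,2],np.degrees(np.arctan2(T[1,0],T[0,0])),get_obs()['q'],get_obs()['gripper_width'])
```

```text
[ 0.60634031 -0.00123969  0.14739294] [-0.02236047  0.01653233 -0.99961327] 53.60477555347437 [-0.68579867  0.60799386  0.84439897  1.825682   -0.55772345  0.98738805
 -0.23165171] 0.2865419214568218
```

View pics/w6.png

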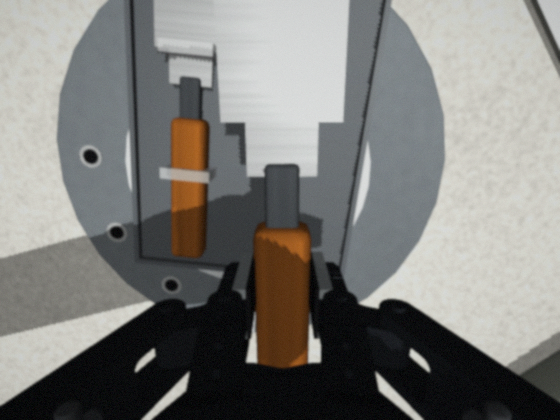

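Emit:
send_rows(motion="1.5 1 0 -0.5 -0.6 -2.7 1;1.4 1 0 -0.5 -0.6 -2.7 1;0 0 0 0 0 0 1;0 0 0 0 0 0 1")

```text
t: 12.13
eef_pos: [0.6314, 0.0146, 0.1433]
tool_rot: [-0.001, 0.914, 0.406, -0.004]
contact_force: [0.0, -0.3, -1.5]
gripper_width: 0.289
```

```bash
cat > st.py <<'E'
from h import *
Tc,T=wristT()
print(T[:3,3],'rot fix deg',np.degrees([-T[1,2],T[0,2]]),'xang',np.degrees(np.arctan2(T[1,0],T[0,0])),np.round(get_obs()['q'],2),get_obs()['gripper_width'])
E
python3 st.py
```

```text
[0.63141051 0.01462372 0.14331739] rot fix deg [ 0.04033853 -0.43824024] xang 47.91280523780002 [-0.71  0.66  0.86  1.78 -0.59  0.99 -0.35] 0.28884015081165776
```

Emit:
send_rows(motion="0.4 0.4 -1.5 0 -0.4 0.3 1;0 0 -2 0 0 0 1;0 0 -2 0 0 0 1;0 0 0 0 0 0 1;0 0 0 0 0 0 1")

```text
t: 12.55
eef_pos: [0.6309, 0.0096, 0.0871]
tool_rot: [-0.0, 0.913, 0.408, -0.002]
contact_force: [0.1, 0.3, -1.2]
gripper_width: 0.283
```

```bash
python3 st.py
python3 - <<'E'
from h import *
w=read_camera('wrist'); save(w,'w7')
E
```

```text
[0.63087746 0.00960425 0.08708494] rot fix deg [ 0.07856153 -0.17992463] xang 48.09997007311289 [-0.67  0.72  0.8   1.82 -0.65  0.9  -0.29] 0.28318805052723134
```

View pics/w7.png

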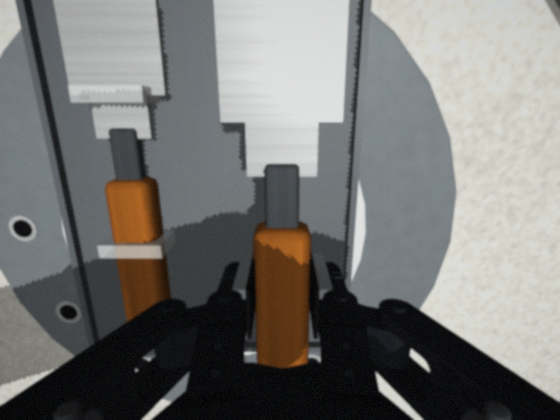

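Emit:
send_rows(motion="0.6 1.2 -1 0 -0.2 0 1;0 0 -1 0 0 0 1;0 0 0 0 0 0 1;0 0 0 0 0 0 1")

```text
t: 12.93
eef_pos: [0.6384, 0.0217, 0.0684]
tool_rot: [0.001, 0.913, 0.407, 0.002]
contact_force: [0.3, -0.6, -0.8]
gripper_width: 0.284
```

```bash
python3 st.py
python3 - <<'E'
from h import *
w=read_camera('wrist'); save(w,'w8')
E
```

```text
[0.63844398 0.02172813 0.06841016] rot fix deg [0.01084738 0.24667428] xang 48.065640020728374 [-0.66  0.75  0.78  1.81 -0.68  0.87 -0.29] 0.2838139455652642
```

View pics/w8.png

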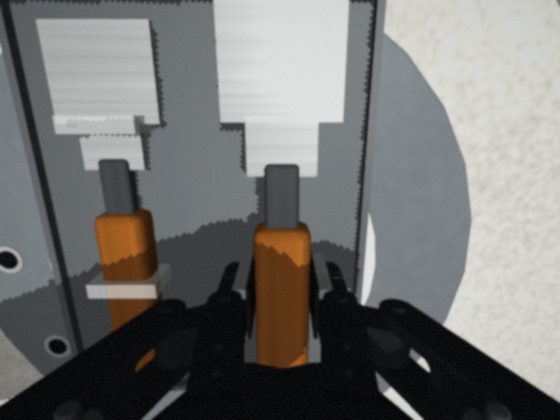

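Run:
```python
from h import *
Tc,T=wristT()
a=wpx(Tc,[124,211],.059)[0]; b=wpx(Tc,[282,225],T[2,3]+.016)[0]
ph=np.radians(48.2); u=np.array([np.cos(ph),np.sin(ph)]);v=np.array([-u[1],u[0]])
d=(b-a)[:2]*1000; print(a,b,'along',d@u,'across',d@v)
for uv in ([368,150],[361,250]):
  p=wpx(Tc,uv,.045)[0]; print('rim across from loose',((p-b)[:2]*1000)@v)
```

```text
[0.5975342 0.0946123 0.059    ] [0.65772188 0.04270199 0.08432913] along 1.419151538564861 across -79.4683813400581
rim across from loose -44.85044388765269
rim across from loose -45.16709789098778
```

Emit:
send_rows(motion="0 0.1 -0.9 0 0.2 0 1;0.1 0 -0.7 0 0 0 1;0 0 0 0 0 0 1;0 0 0 0 0 0 1")

```text
t: 13.32
eef_pos: [0.6397, 0.0227, 0.0514]
tool_rot: [0.0, 0.913, 0.407, 0.0]
contact_force: [-0.1, 0.6, -0.5]
gripper_width: 0.287
```

```bash
python3 st.py
```

```text
[0.63974314 0.02265761 0.05136057] rot fix deg [0.03150159 0.06534263] xang 48.09096080261269 [-0.65  0.77  0.76  1.81 -0.69  0.85 -0.28] 0.28720592460871364
```

Emit:
send_rows(motion="0 -0.2 -0.4 0 0 0 1;0 0 -0.3 0 0 0 1;0 0 0 0 0 0 1;0 0 0 0 0 0 1")

```text
t: 13.65
eef_pos: [0.6397, 0.0199, 0.0436]
tool_rot: [0.001, 0.913, 0.407, 0.0]
contact_force: [-0.5, -0.7, -1.6]
gripper_width: 0.284
```

```bash
python3 st.py
```

```text
[0.63970791 0.01990834 0.0435592 ] rot fix deg [0.05564572 0.06003808] xang 48.060637590142484 [-0.64  0.78  0.75  1.81 -0.7   0.84 -0.27] 0.28405968822970556
```

Emit:
send_rows(motion="0 0 0 0 0 0 0.65;0 0 0 0 0 0 0.5;0 0 0 0 0 0 0.5;0 0 0 0 0 0 0.5;0 0 0 0 0 0 0.5")

```text
t: 14.07
eef_pos: [0.6408, 0.0196, 0.0449]
tool_rot: [0.001, 0.913, 0.407, 0.001]
contact_force: [-0.3, 1.1, 0.6]
gripper_width: 0.503
```

Emit:
send_rows(motion="0 0 1 0 0 0 0.5;0 0 1.5 0 0 0 0.5;0 0 3 0 0 0 0.5;0 0 4 0 0 0 0.5;0 0 4 0 0 0 0.5;0 -2 4 0 0 0 0.5;0 -4 0 0 0 0 0.5;0 -4 0 0 0 0 0.5;0 -4 0 0 0 0 0.5;0 -4 0 0 0 0 0.5;0 -4 0 0 0 0 0.5;0 0 0 0 0 0 0.5;0 0 0 0 0 0 0.5")

```text
t: 15.15
eef_pos: [0.6381, -0.2079, 0.2432]
tool_rot: [0.006, 0.913, 0.409, 0.007]
contact_force: [0.5, 1.4, -0.4]
gripper_width: 0.502
```

Run:
```python
from sc import *
im=read_camera('top'); s=read_camera('side'); save(np.hstack([cv2.resize(im[100:220,200:330],(400,370)),cv2.resize(s[150:250,220:370],(400,370))]),'c9')
r=regions_of('wrench','top')[0]; print(r['point'])
print(get_obs()['eef_pos'],get_obs()['contact_force'])
```

```text
[170.3, 204.9]
[ 0.63862141 -0.20516674  0.24237449] [0.49461412 0.69578949 0.11533295]
```

View pics/c9.png

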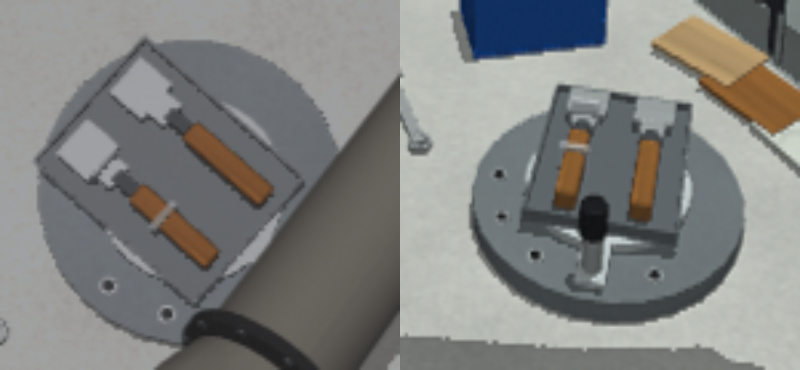

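```bash
python3 -c "
from station import *
print(hand_in())"
```

```text
the job is handed in; nothing more can be done
None
```

I swung the tray one hole towards the scale (robot's right), let the pin drop in, and laid the loose 200 mm scraper in the empty lane. I handed in at about 15 s of the 58 s allowed; there is no verdict yet.

- **Pin and tray:** I lifted the knob about 22 mm and swung it about 29.8° before lowering and releasing it. In the side camera the knob sits at the height expected for the pin fully down (row 208.6 against 208.8 predicted), both after release and at the end.
- **Scraper:** Of the three loose ones (about 136, 200 and 262 mm long), I took the 200 mm one. In the last pictures it lies flat and parallel to the sample with its handle towards the knob. It is about 85 mm from the sample (84 mm nominal) and within a few mm of level with it lengthwise.
- **Bystanders and arm:** The wrench was detected within about 2 pixels of its first position, which is detector noise. The blue bin was never approached. The gripper is clear of everything, with about 1 N on the wrist.

Two measurements disagreed slightly. In the wrist camera the knob came out about 5 mm off the position fitted from the index holes, so I relied on the top camera there. Just before the final lowering, the spacing to the sample measured 79.5 mm instead of 84, while the distance to the rim measured 45 instead of 44; I moved about 2 mm towards the rim.

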